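Hinge the phone arm onto its desk bracket

ROBOT

A 6-joint arm with a two-finger parallel gripper is mounted at the origin on the work surface. World frame = base frame: x ahead of the robot, y to its left, z up, the work surface at z = 0. Lengths are in m, angles in rad, forces in N, time in s.
With the tool pointing down it reaches from about 0.375 to 0.9 m from the base axis. Payload 3.1 kg.
Tool frame: the origin (TCP) lies at the very end of the fingers, on their centre line; the grasp point (between the pads) lies 19 mm behind it (manip.pinch_z is the distance from the TCP to the grasp point, in m); z points along the fingers, y is the direction in which the jaws open and shut (so a half turn about z gives the same grasp; the last joint's range is limited). The gripper opens to 85 mm and grips with 20 to 120 N. Pads are 22 mm wide; open, the fingers measure 114 mm over their backs; the gripper's body (76 mm by 85 mm) begins 54 mm behind the grasp point. The pads swing forward as they close: fully open they stand 13 mm farther back than shut.
Start: joints at [0.952, 0.527, 1.433, -0, 1.181, -0.178], TCP at [0.267, 0.565, 0.231] pointing down, gripper open.
Joint ranges: [-3.08, 3.08], [-0.75, 2.2], [0.22, 2.44], [-1.43, 4.57], [0, 2.65], [-2.85, 2.85]. Speed limits (rad/s): [2.79, 2.79, 3.14, 3.14, 3.14, 3.14].

INTERFACE

Orientations are given as a unit quaternion [x, y, z, w].
In Python, from station import manip gives the robot as it stands.
- The arm moves only by the tool drive_tool, never from a script. Its argument "increments" is a list of rows, each a list of 7 numbers: the closure in counts, from 0 (fully open) to 255 (shut), then the shift along the tool's x, y, z in cm, then the turn, a rotation vector about the tool's x, y, z in rad. A call has 1 to 20 rows; each row is the pose to reach, as a shift and turn from the pose commanded when the call began, along the tool's axes at that moment; what a row does not reach only later rows make up. A row lasts 1/10 s, in which the tool goes at most 50 mm and 8.59 degrees, less where a joint would pass 70% of its speed; a pose out of reach is approached as far as the arm can. A call with a gripper value outside its range is refused whole. The fingers move at their own pace and stop on an object; "force" is the grip in N (left out, the last holds). Time passes only in rows, so rows that repeat a pose let the fingers close. It gives the time, the measured TCP pose, the force and the opening at its end, in the units of the state.
- manip.sense(): the state, without advancing time (a new reading comes with each control period).
- manip.snapshot(name): name is "scene" or "top"; returns the picture (400x640x3 uint8, red, green, blue); there is no depth.
- manip.camera_model(name): a dict with "mtx" (3x3 intrinsics, pixels), "cam_to_world" (4x4, takes a point from camera to world coordinates). Camera axes: x right, y down, z forward; pixel columns grow to the right and rows downward; lengths in m; the calibration is good to about 2 mm. A picture is of the moment at which its call begins. camera_model takes no time and is no camera call.
- manip.sign_off(): hands the job in, once; it reports no verdict.
The state is a dict: "t": time; "q": joint angles; "qd": joint speeds; "tau": joint torques, N m; "tcp_pos": TCP position; "tool_rot": TCP orientation; "force": force on the tool from outside, world axes, zero at the start; "ft_torque": the same for the moment, N m; "finger_gap": opening from 0.0 (shut) to 1.0 (fully open).
Only numpy, scipy, OpenCV 4.12 (cv2) and the standard library are available. Lean on these libraries where they do the work, as an engineer would, in place of code of your own. Each camera call takes 0.05 s, during which the arm holds its last target. There are 200 camera calls.

TASK

Hinge the phone arm back onto the desk bracket: slide its brass eye into the channel under the bracket's lug, feel for the place where the two holes line up, without forcing anything, and thread the red-handled pin down through both until its collar sits flat on the lug. Leave the mug, mouse and note pad where they are, and let go of everything.

Things in the scene. Friction and masses are not known exactly. Their poses are not given: they have to be found in the camera images.
- bracket: Fixed hinge bracket. Origin: on the desk straight below its hole; z up. A steel lug 50 x 50 mm, 39 to 55 mm above the desk, with a vertical 11.6 mm hole in its centre, reaches out in -x from a grey column (x +25 to +50 mm, 60 mm wide, 55 mm high; 6 mm flange behind to +85 mm). Below the hole is only the desk. The arm's eye goes in under the lug along +x.
- bracket_hole (a point): Centre of the hole at the lug's top face, 55 mm above the desk; axes as the bracket's. Under the lug, 25 to 39 mm high, is a straight channel for the eye, 35 mm wide, from 22 mm on the -x side of the hole, where its mouth flares to about 60 mm over 16 mm, to the column at +25 mm. The eye can slide too far: it meets the column 9 mm past the hole.
- phone_arm: Loose phone arm, 0.5 to 0.9 kg, sliding on four glides. Origin: on the desk below the middle of the blue grip fin; +x along the arm to the brass eye, z up. Fin 44 (x) x 14 (y) mm, 32 to 80 mm high. Bar 30 mm wide, x -60 to +70 mm, top 32 mm. Tray 150 x 100 mm with a white phone fixed on it at x -205 to -55 mm, top 39 mm. Front glides x +60, y +-21 mm.
- grip_fin (a point): Grip point inside the fin, 62 mm above the desk (18 mm below the fin's top), straight above the arm's origin; axes as the arm's.
- nose_point (a point): Point 110 mm ahead (+x) of the fin's middle, 36 mm high: the middle of the eye's setting range, NOT the eye. The brass eye (ring, 32 mm outside, 12.5 mm hole, 24 to 36 mm high) is clamped in slots: its hole lies on the arm's centre line up to 6 mm ahead of or behind this point, differs each time, is not reported, and stays put when pushed gently.
- pin: Hinge pin, 90 g. Origin: centre of the underside of its collar; z up towards the handle. Steel shank 10 mm diameter reaching 44 mm below the origin, end bevelled to 8 mm over the last 2.5 mm. Collar 21 mm diameter, 4 mm thick, above the origin; on it a red round handle 16 mm diameter from 4 to 42 mm above the origin. It stands in the pin block at the start, collar on the block's top.
- pin_block: Pale wooden block 60 x 60 x 52 mm, fixed on the desk, with a 12 mm hole in the middle of its top, where the pin stands. Origin: centre of its underside.
- mug: White mug, 80 mm diameter, 90 mm high, handle on its +y side. Origin: centre of its underside. Leave alone.
- mouse: Black round computer mouse, 66 mm diameter, 34 mm high. Origin: centre of its underside. Leave alone.
- note_pad: Yellow note pad 100 x 76 x 18 mm. Origin: centre of its underside. Leave alone.

How it is judged:
At the end, for the whole second after the job is handed in: Pin upright (0.1 rad), within 4 mm of the bracket hole's centre, collar within 3 mm of the bracket's top face; arm flat on the desk (0.05 rad, under 6 mm raised) with its nose point within 11 mm of the hole from above, so the pin is through the eye; pin and arm at rest and released (z of pin in the frame of bracket_hole between -0.003 and 0.003 m and horizontal distance between pin and bracket_hole below 0.004 m and angle between pin's own z axis and vertical below 0.1 rad and horizontal distance between nose_point and bracket_hole below 0.011 m and angle between phone_arm's own z axis and vertical below 0.05 rad and height (world z) of phone_arm below 0.006 m and linear speed of each of pin, phone_arm below 0.03 m/s); the robot touches nothing.
It fails at once if the arm is forced against the bracket with more than 40 N (contact force between phone_arm and bracket above 40 N).
It fails at once if the arm is forced against the pin with more than 40 N (contact force between phone_arm and pin above 40 N).
It fails at once if the mug is moved more than 20 mm or tipped (distance of mug from where it was at the start of the episode above 0.02 m or angle between mug's own z axis and vertical above 0.4 rad).
It fails at once if the mouse is moved more than 20 mm or tipped (distance of mouse from where it was at the start of the episode above 0.02 m or angle between mouse's own z axis and vertical above 0.4 rad).
It fails at once if the note pad is moved more than 20 mm or tipped (distance of note_pad from where it was at the start of the episode above 0.02 m or angle between note_pad's own z axis and vertical above 0.4 rad).
It also fails if it takes over 61 s, if anything falls off the work surface, if the arm or the gripper's body presses on something with over 40 N, if the wrist force passes 120 N, or if a joint passes its speed limit or range.

## Working session

There is one attempt and no reset: what is moved stays moved. The work goes in short steps, Python scripts to look and compute and a tool call to move; the robot and the scene stay as the last step left them, time stands still between calls to the robot, and variables do not carry over. Pictures are saved under pics/ and viewed, about 8 in all and at most 12, crops included, and the job is handed in when it is done.

Besides the shell and the picture viewer there is one more tool, called after ">>>" as name([rows], argument=value, ...), one row to a line, values as JSON. drive_tool: Moves the arm, as the interface text tells. Its arguments: {"type":"object","properties":{"increments":{"type":"array","items":{"type":"array","items":{"type":"number"}}},"force":{"type":"number"}},"required":["increments"]}

```bash
mkdir -p pics; ls; python3 - <<'E'
from station import manip
import cv2,numpy as np
np.set_printoptions(precision=4,suppress=True)
for n in("scene","top"):
    cv2.imwrite(f"pics/{n}0.png",manip.snapshot(n)[:,:,::-1]); m=manip.camera_model(n); print(n,m["mtx"],m["cam_to_world"])
print(manip.sense(),manip.pinch_z)
E
```

```text
pics
scene [[407.1016   0.     318.3144]
 [  0.     407.1016 205.8842]
 [  0.       0.       1.    ]] [[ 0.0159  0.8118 -0.5837  0.9511]
 [ 0.9998 -0.0169  0.0037  0.1358]
 [-0.0068 -0.5837 -0.8119  0.6203]
 [ 0.      0.      0.      1.    ]]
top [[467.203    0.     320.2272]
 [  0.     467.203  197.5559]
 [  0.       0.       1.    ]] [[ 0.0044 -0.9964  0.085   0.4902]
 [-0.9996 -0.0068 -0.0278  0.1202]
 [ 0.0282 -0.0848 -0.996   0.7668]
 [ 0.      0.      0.      1.    ]]
{'t': 0.1, 'q': array([ 0.9515,  0.5284,  1.4338,  0.    ,  1.1814, -0.1785]), 'qd': array([ 0.0007, -0.0008, -0.0028, -0.001 , -0.0002, -0.0016]), 'tau': array([  0.0002, -44.3303, -17.8586,  -0.0002,   0.0038,   0.    ]), 'tcp_pos': array([0.2662, 0.5647, 0.2304]), 'tool_rot': array([ 0.2186,  0.9758, -0.0009, -0.0004]), 'force': array([ 0.1131, -0.3007, -0.192 ]), 'ft_torque': array([ 0.0126,  0.0176, -0.0149]), 'finger_gap': 0.9954835698711068} 0.0187
```

View pics/scene0.png

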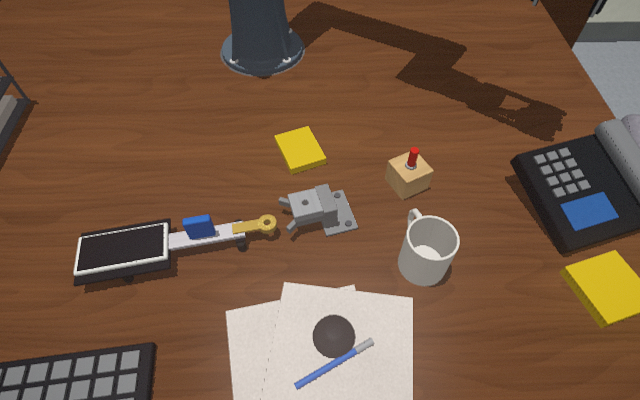

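View pics/top0.png

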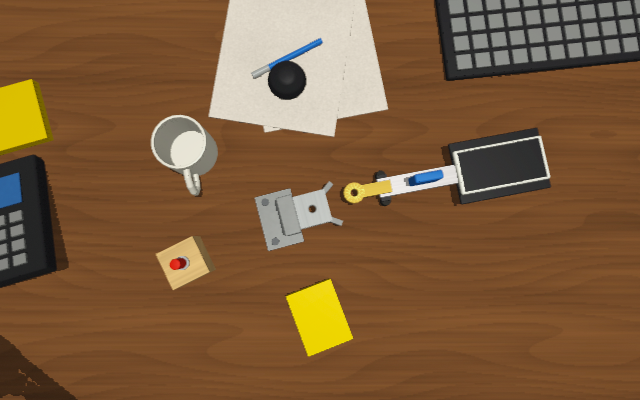

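Scene view: arm at left with its eye at (268,223), bracket hole (305,202), and pin at (413,158). Top view: eye (353,193), hole (312,209), pin (176,264). I'll enlarge both.

```bash
python3 - <<'E'
import cv2,numpy as np
s=cv2.imread("pics/scene0.png");t=cv2.imread("pics/top0.png")
def c(im,x,y,w,h,k): return cv2.resize(im[y:y+h,x:x+w],None,fx=k,fy=k,interpolation=cv2.INTER_CUBIC)
a=c(t,250,150,200,110,4); cv2.imwrite("pics/c1.png",a)   # top arm/bracket
b=c(s,170,170,200,90,4)                               # scene arm/bracket
d=np.hstack([c(s,380,140,60,60,4),c(t,150,230,70,60,4)])
d=cv2.copyMakeBorder(d,0,0,0,800-d.shape[1],cv2.BORDER_CONSTANT)
cv2.imwrite("pics/c2.png",np.vstack([b,d[:240]]))
E
```

```text
(no output)
```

View pics/c1.png

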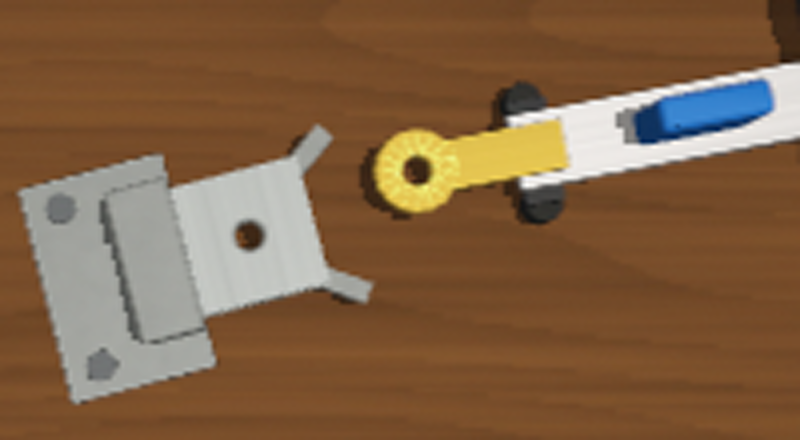

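View pics/c2.png

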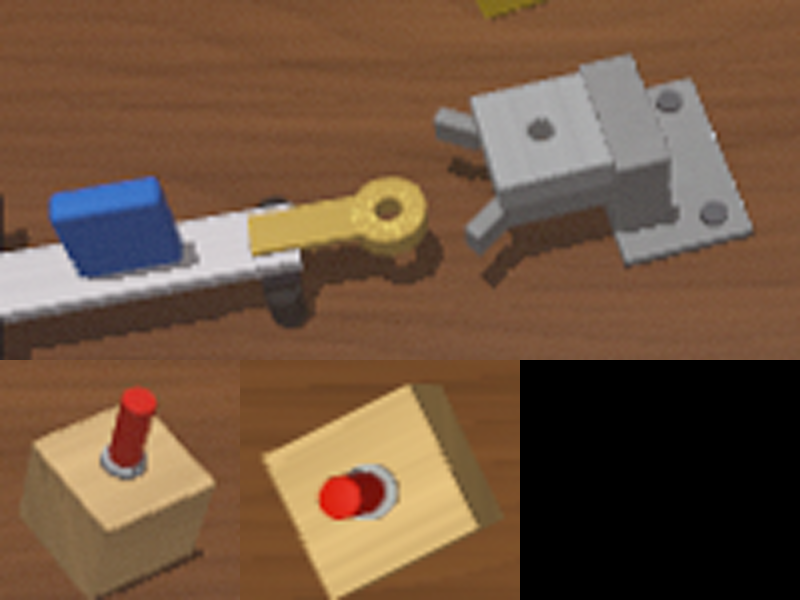

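The crops give these centres: lug hole c1 (249,235) / c2 (541,129); eye c1 (418,170) / c2 (387,208); handle top c2 (137,402) / (340,496). Triangulating.

```bash
cat > h.py <<'E'
import numpy as np
from station import manip
np.set_printoptions(precision=4,suppress=True)
M={n:manip.camera_model(n) for n in("scene","top")}
def ray(n,p):
    m=M[n];d=m["cam_to_world"][:3,:3]@np.linalg.solve(m["mtx"],[p[0],p[1],1]);return m["cam_to_world"][:3,3],d/np.linalg.norm(d)
def tri(ps,pt):
    A=[];b=[];R=[ray("scene",ps),ray("top",pt)]
    for c,d in R: P=np.eye(3)-np.outer(d,d);A.append(P);b.append(P@c)
    x=np.linalg.solve(sum(A),sum(b));return x,[1e3*np.linalg.norm(P@x-q) for P,q in zip(A,b)]
def atz(n,p,z):
    c,d=ray(n,p);return c+d*(z-c[2])/d[2]
def crop(p,o,k=4): return ((p[0]+.5)/k-.5+o[0],(p[1]+.5)/k-.5+o[1])
def proj(n,X):
    m=M[n];T=np.linalg.inv(m["cam_to_world"]);v=m["mtx"]@(T[:3,:3]@X+T[:3,3]);return v[:2]/v[2]
E
python3 - <<'E'
from h import *
T=lambda x,y:crop((x,y),(250,150)); S=lambda x,y:crop((x,y),(170,170))
S2=lambda x,y:crop((x,y-360),(380,140)); T2=lambda x,y:crop((x-240,y-360),(150,230))
for n,s,t,z in [("hole",S(541,129),T(249,235),.055),("eye",S(387,208),T(418,170),.036),
  ("handletop",S2(137,402),T2(340,496),.052+.042),("collar",S2(124,460),T2(371,492),.056),("fintop",S(107,196),T(707,107),.08)]:
    x,e=tri(s,t);print(n,x,np.round(e,1),atz("scene",s,z),atz("top",t,z))
print("lug corners",[atz("top",T(*p),.055)[:2] for p in[(170,187),(295,155),(328,285),(204,318)]])
print("block top",[atz("top",T2(*p),.052)[:2] for p in[(263,459),(412,384),(478,527),(335,600)]])
print("fin sc",[atz("scene",S(*p),.08)[:2] for p in[(51,196),(157,179),(163,191),(57,213)]])
print("bar",[atz("top",T(*p),.032)[:2] for p in[(508,115),(800,62),(528,190),(800,138)]])
t=[(455,145),(537,128),(550,187),(465,202)]
E
```

```text
hole [0.5343 0.1142 0.0531] [1.2 1.2] [0.5357 0.1154 0.055 ] [0.5343 0.113  0.055 ]
eye [0.5615 0.0473 0.0345] [1. 1.] [0.5626 0.0486 0.036 ] [0.5615 0.0465 0.036 ]
handletop [0.4521 0.309  0.0905] [0.7 0.7] [0.4553 0.3086 0.094 ] [0.4523 0.3073 0.094 ]
collar [0.4514 0.3094 0.051 ] [1.6 1.6] [0.4556 0.3095 0.056 ] [0.4516 0.3064 0.056 ]
fintop [ 0.5819 -0.0581  0.0773] [0.3 0.3] [ 0.5837 -0.0574  0.08  ] [ 0.5816 -0.0572  0.08  ]
lug corners [array([0.5524, 0.1433]), array([0.5651, 0.0956]), array([0.5154, 0.0828]), array([0.5026, 0.1299])]
block top [array([0.4636, 0.3482]), array([0.492 , 0.2933]), array([0.4385, 0.2671]), array([0.4113, 0.3197])]
fin sc [array([ 0.5833, -0.0799]), array([ 0.5759, -0.0385]), array([ 0.5818, -0.0353]), array([ 0.5915, -0.0761])]
bar [array([0.5841, 0.0101]), array([ 0.6064, -0.1073]), array([0.5542, 0.0024]), array([ 0.5758, -0.1067])]
```

```bash
cat >> h.py <<'E'
from scipy.spatial.transform import Rotation as Ro
def plan(pos,ydeg):
    s=manip.sense();R=Ro.from_quat(s["tool_rot"]);a=np.radians(ydeg)
    Y=np.array([np.cos(a),np.sin(a),0]);Z=np.array([0,0,-1.]);G=Ro.from_matrix(np.c_[np.cross(Y,Z),Y,Z])
    print("shift cm",R.inv().apply(np.array(pos)-s["tcp_pos"])*100,"turn",(R.inv()*G).as_rotvec(),"dist",np.linalg.norm(np.array(pos)-s["tcp_pos"]))
E
python3 -c "
from h import *
plan([.5825,-.0575,.12],11)"
```

```text
shift cm [-55.156  -42.7611  11.1044] turn [-0.002   0.0006  0.938 ] dist 0.70668242618784
```

>>> drive_tool([
  [0,-55.2,-42.8,6,0,0,0.938],
  [0,-55.2,-42.8,6,0,0,0.938],
  [0,-55.2,-42.8,6,0,0,0.938],
  [0,-55.2,-42.8,6,0,0,0.938],
  [0,-55.2,-42.8,6,0,0,0.938],
  [0,-55.2,-42.8,6,0,0,0.938],
  [0,-55.2,-42.8,6,0,0,0.938],
  [0,-55.2,-42.8,6,0,0,0.938],
  [0,-55.2,-42.8,6,0,0,0.938],
  [0,-55.2,-42.8,6,0,0,0.938],
  [0,-55.2,-42.8,6,0,0,0.938],
  [0,-55.2,-42.8,6,0,0,0.938],
  [0,-55.2,-42.8,6,0,0,0.938],
  [0,-55.2,-42.8,6,0,0,0.938],
  [0,-55.2,-42.8,6,0,0,0.938],
  [0,-55.2,-42.8,11,0,0,0.938],
  [0,-55.2,-42.8,11,0,0,0.938],
  [0,-55.2,-42.8,11,0,0,0.938],
  [0,-55.2,-42.8,11,0,0,0.938],
])

```text
t: 2.0
tcp_pos: [0.584, -0.0569, 0.123]
tool_rot: [0.636, 0.772, 0.0, 0.001]
force: [0.2, -0.3, -0.4]
finger_gap: 0.999
```

```bash
python3 -c "
from h import *
plan([.5825,-.0575,.043],11);print(manip.sense()['force'])"
```

```text
shift cm [-0.0255 -0.1738  8.0034] turn [0.0021 0.0011 0.001 ] dist 0.08005337517090627
[ 0.2325 -0.331  -0.4483]
```

>>> drive_tool([
  [0,0,-0.15,4,0,0,0],
  [0,0,-0.15,7,0,0,0],
  [0,0,-0.15,8,0,0,0],
  [0,0,-0.15,8,0,0,0],
  [150,0,-0.15,8,0,0,0],
  [170,0,-0.15,8,0,0,0],
  [190,0,-0.15,8,0,0,0],
  [210,0,-0.15,8,0,0,0],
  [255,0,-0.15,8,0,0,0],
  [255,0,-0.15,8,0,0,0],
  [255,0,-0.15,8,0,0,0],
], force=40)

```text
t: 3.1
tcp_pos: [0.5819, -0.0578, 0.0419]
tool_rot: [0.636, 0.772, -0.0, 0.0]
force: [-1.8, -0.8, 6.0]
finger_gap: 0.155
```

```bash
python3 - <<'E'
from h import *
import cv2
s=manip.sense();print(s["tcp_pos"],s["force"],s["ft_torque"],s["finger_gap"]); plan([.5825,-.0575,.043],15)
print("shift to mouth"); plan(s["tcp_pos"]+[-.0198*.3,.0683*.3,0],15)
c=lambda im,x,y,w,h:cv2.resize(im[y:y+h,x:x+w],None,fx=4,fy=4,interpolation=cv2.INTER_CUBIC)
cv2.imwrite("pics/c3.png",np.vstack([c(manip.snapshot("top"),250,160,190,70),c(manip.snapshot("scene"),170,180,190,80)])[:,:,::-1])
E
```

```text
[ 0.5819 -0.0578  0.0419] [-1.8366 -0.7834  5.9773] [-0.0059  0.1978  0.1085] 0.1549531796247176
shift cm [ 0.0145  0.069  -0.1097] turn [ 0.0002  0.0004 -0.0696] dist 0.0013045766426473234
shift to mouth
shift cm [ 2.1247 -0.1916 -0.0008] turn [ 0.0002  0.0004 -0.0696] dist 0.02133362838337631
```

View pics/c3.png

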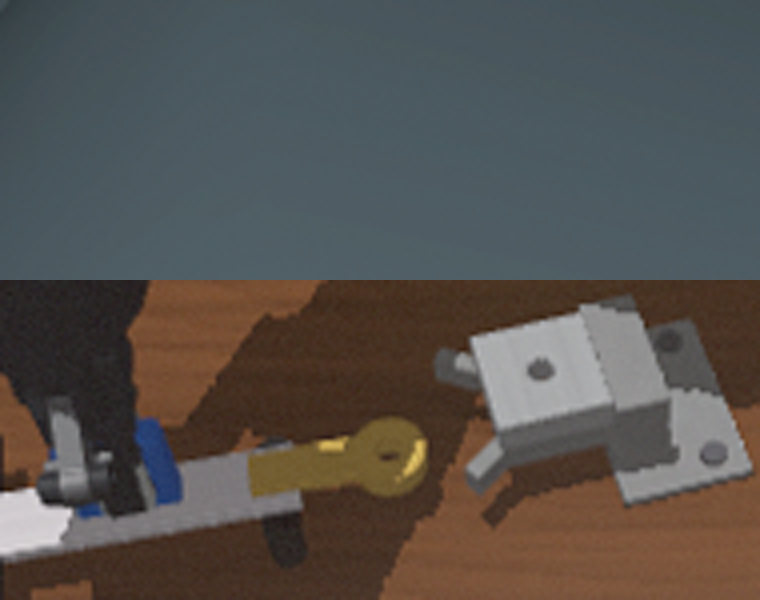

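The top view is blocked by the robot, but the scene view shows the fin gripped, with the eye at crop (389,455). I'll turn 4° to match the bracket and start sliding.

>>> drive_tool([
  [255,0,-0.07,-0.05,0,0,-0.03],
  [255,0,-0.07,-0.05,0,0,-0.07],
  [255,0.5,-0.1,-0.05,0,0,-0.07],
  [255,1.0,-0.14,-0.05,0,0,-0.07],
  [255,1.5,-0.18,-0.05,0,0,-0.07],
  [255,2.0,-0.21,-0.05,0,0,-0.07],
  [255,2.4,-0.24,-0.05,0,0,-0.07],
  [255,2.4,-0.24,-0.05,0,0,-0.07],
])

```text
t: 4.0
tcp_pos: [0.575, -0.0336, 0.0419]
tool_rot: [0.608, 0.794, 0.0, 0.0]
force: [1.9, -0.9, 1.4]
finger_gap: 0.157
```

```bash
python3 - <<'E'
from h import *
import cv2
s=manip.sense();print(s["tcp_pos"],s["force"],s["ft_torque"],s["finger_gap"]);plan(s["tcp_pos"],15)
c=lambda im,x,y,w,h,k:cv2.resize(im[y:y+h,x:x+w],None,fx=k,fy=k,interpolation=cv2.INTER_CUBIC)
cv2.imwrite("pics/c4.png",c(manip.snapshot("scene"),210,180,130,80,6)[:,:,::-1])
E
```

```text
[ 0.575  -0.0336  0.0419] [ 1.8684 -0.8761  1.4031] [-0.2415 -0.2553  0.0398] 0.15652693236815565
shift cm [0. 0. 0.] turn [ 0.0007 -0.0002  0.0008] dist 0.0
```

View pics/c4.png

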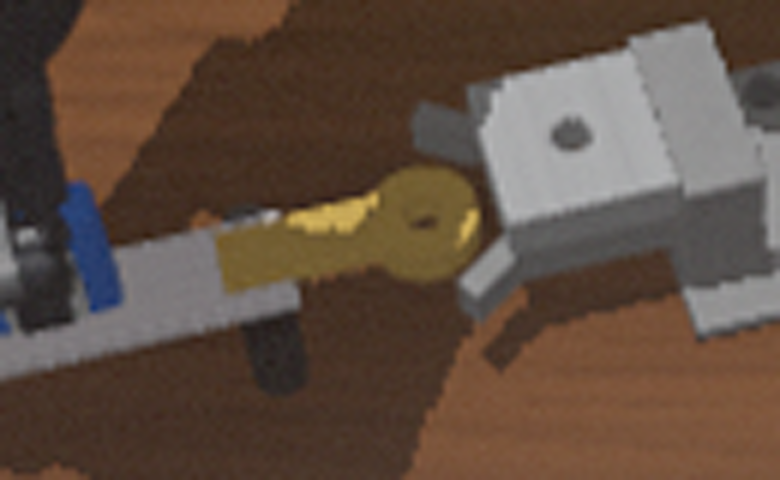

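The eye (424,222) sits between the flares. Checking its lateral offset in this same view.

```bash
python3 - <<'E'
from h import *
e=atz("scene",crop((424,222),(210,180),6),.036);h=atz("scene",crop((571,135),(210,180),6),.055)
a=np.radians(105);u=np.array([np.cos(a),np.sin(a)]);n=np.array([-u[1],u[0]]);d=(h-e)[:2]
print(e,h,"along",d@u,"lateral n",d@n, "tool->eye",(e-manip.sense()["tcp_pos"])[:2]@u,(e-manip.sense()["tcp_pos"])[:2]@n)
E
```

```text
[0.5525 0.0721 0.036 ] [0.5362 0.1152 0.055 ] along 0.045895711588911293 lateral n 0.004665774488926196 tool->eye 0.10789667054080278 -0.0057189812058256635
```

```bash
python3 - <<'E'
from h import *
C=lambda x,y,z:atz("scene",crop((x,y),(210,180),6),z)[:2]
for nm,p,q,z in [("bar low",(20,373),(298,302),.032),("barend",(298,302),(280,212),.032),("lug low",(512,222),(680,185),.055),("lug up",(490,88),(632,48),.055),("lugmouth",(490,88),(512,222),.055)]:
    a,b=C(*p,z),C(*q,z);print(nm,a,b,np.degrees(np.arctan2(*(b-a)[::-1])))
a=np.radians(105);u=np.array([np.cos(a),np.sin(a)]);n=np.array([-u[1],u[0]])
l=.5*(C(512,222,.055)+C(490,88,.055));print("mid mouth edge n rel hole",(l-C(571,135,.055))@n,(l-C(571,135,.055))@u)
f=[C(460,285,.039),C(412,130,.039)];e=C(424,222,.036);print("flare tips n rel eye",[(x-e)@n for x in f])
E
```

```text
bar low [ 0.5986 -0.0394] [0.5767 0.0368] 106.04628793870472
barend [0.5767 0.0368] [0.5454 0.0294] -166.66116042165007
lug low [0.566  0.0988] [0.5543 0.1461] 103.8667249695962
lug up [0.5187 0.0916] [0.5048 0.1331] 108.56616732766436
lugmouth [0.5187 0.0916] [0.566  0.0988] 8.697793086501322
mid mouth edge n rel hole -0.0007985110061951078 -0.020947834629695423
flare tips n rel eye [np.float64(-0.025929683697006812), np.float64(0.031058157514358167)]
```

>>> drive_tool([
  [255,0,-0.2,0,0,0,0],
  [255,0.2,-0.35,0,0,0,0],
  [255,0.5,-0.35,0,0,0,0],
  [255,0.8,-0.35,0,0,0,0],
  [255,1.1,-0.35,0,0,0,0],
  [255,1.4,-0.35,0,0,0,0],
  [255,1.6,-0.35,0,0,0,0],
  [255,1.6,-0.35,0,0,0,0],
])

```text
t: 4.85
tcp_pos: [0.5669, -0.0204, 0.042]
tool_rot: [0.609, 0.793, -0.0, -0.0]
force: [1.3, -3.5, 2.7]
finger_gap: 0.159
```

>>> drive_tool([
  [255,0.15,0,0,0,0,0],
  [255,0.3,0,0,0,0,0],
  [255,0.45,0,0,0,0,0],
  [255,0.6,0,0,0,0,0],
  [255,0.6,0,0,0,0,0],
])

```text
t: 5.35
tcp_pos: [0.5665, -0.015, 0.0419]
tool_rot: [0.609, 0.793, 0.0, 0.001]
force: [3.0, -4.9, 0.4]
finger_gap: 0.162
```

>>> drive_tool([
  [255,0.1,0.1,0,0,0,0],
  [255,0.2,0.15,0,0,0,0],
  [255,0.3,0.15,0,0,0,0],
  [255,0.4,0.15,0,0,0,0],
  [255,0.4,0.15,0,0,0,0],
])

```text
t: 5.85
tcp_pos: [0.5659, -0.0106, 0.0419]
tool_rot: [0.609, 0.793, -0.0, 0.0]
force: [1.6, -4.1, 1.7]
finger_gap: 0.163
```

```bash
python3 - <<'E'
from h import *
import cv2
s=manip.sense();print(s["tcp_pos"],s["force"],s["ft_torque"],s["finger_gap"]);plan(s["tcp_pos"],15)
c=lambda im,x,y,w,h,k:cv2.resize(im[y:y+h,x:x+w],None,fx=k,fy=k,interpolation=cv2.INTER_CUBIC)
cv2.imwrite("pics/c5.png",c(manip.snapshot("scene"),210,180,130,80,6)[:,:,::-1])
E
```

```text
[ 0.5659 -0.0106  0.0419] [ 1.5899 -4.055   1.7282] [-0.6843 -0.2771 -0.0595] 0.1628615803033514
shift cm [0. 0. 0.] turn [-0.0005  0.0005 -0.0005] dist 0.0
```

View pics/c5.png

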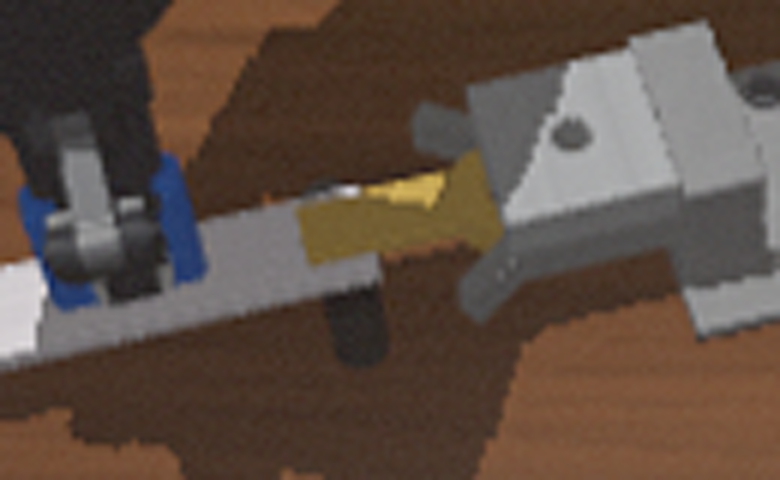

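The eye is entering the channel cleanly at about (490,200). Sliding on.

>>> drive_tool([
  [255,0.2,0,0,0,0,0],
  [255,0.4,0,0,0,0,0],
  [255,0.6,0,0,0,0,0],
  [255,0.8,0,0,0,0,0],
  [255,1.0,0,0,0,0,0],
  [255,1.0,0,0,0,0,0],
])

```text
t: 6.5
tcp_pos: [0.5633, -0.0007, 0.0419]
tool_rot: [0.609, 0.793, -0.0, -0.0]
force: [1.5, -4.4, 1.5]
finger_gap: 0.159
```

>>> drive_tool([
  [255,0.2,0,0,0,0,0],
  [255,0.4,0,0,0,0,0],
  [255,0.6,0,0,0,0,0],
  [255,0.8,0,0,0,0,0],
  [255,1.0,0,0,0,0,0],
  [255,1.0,0,0,0,0,0],
])

```text
t: 7.1
tcp_pos: [0.5609, 0.009, 0.0419]
tool_rot: [0.609, 0.793, -0.0, 0.0]
force: [1.5, -4.1, 2.8]
finger_gap: 0.157
```

>>> drive_tool([
  [255,0.15,0,0,0,0,0],
  [255,0.3,0,0,0,0,0],
  [255,0.4,0,0,0,0,0],
  [255,0.4,0,0,0,0,0],
])

```text
t: 7.5
tcp_pos: [0.5599, 0.0128, 0.0419]
tool_rot: [0.609, 0.793, -0.0, 0.0]
force: [0.7, -5.1, 1.2]
finger_gap: 0.158
```

>>> drive_tool([
  [255,0.1,0,0,0,0,0],
  [255,0.2,0,0,0,0,0],
  [255,0.3,0,0,0,0,0],
  [255,0.3,0,0,0,0,0],
])

```text
t: 7.9
tcp_pos: [0.5591, 0.0156, 0.0419]
tool_rot: [0.609, 0.793, -0.0, 0.0]
force: [1.2, -5.5, 2.3]
finger_gap: 0.155
```

>>> drive_tool([
  [255,0.05,0,0,0,0,0],
  [255,0.1,0,0,0,0,0],
  [255,0.15,0,0,0,0,0],
  [255,0.15,0,0,0,0,0],
])

```text
t: 8.3
tcp_pos: [0.5588, 0.017, 0.0419]
tool_rot: [0.609, 0.793, -0.0, 0.0]
force: [1.4, -5.9, 2.8]
finger_gap: 0.155
```

>>> drive_tool([
  [255,0.05,0,0,0,0,0],
  [255,0.1,0,0,0,0,0],
  [255,0.1,0,0,0,0,0],
])

```text
t: 8.6
tcp_pos: [0.5585, 0.018, 0.0419]
tool_rot: [0.609, 0.793, -0.0, 0.0]
force: [1.2, -5.0, 3.7]
finger_gap: 0.158
```

>>> drive_tool([
  [255,0.05,0,0,0,0,0],
  [255,0.1,0,0,0,0,0],
  [255,0.1,0,0,0,0,0],
])

```text
t: 8.9
tcp_pos: [0.5584, 0.0184, 0.0419]
tool_rot: [0.609, 0.793, -0.0, 0.0]
force: [1.6, -7.1, 2.1]
finger_gap: 0.159
```

>>> drive_tool([
  [255,0.05,0,0,0,0,0],
  [255,0.1,0,0,0,0,0],
  [255,0.1,0,0,0,0,0],
])

```text
t: 9.2
tcp_pos: [0.5584, 0.0185, 0.0419]
tool_rot: [0.609, 0.794, -0.001, 0.001]
force: [1.4, -10.7, 0.4]
finger_gap: 0.159
```

>>> drive_tool([
  [255,0.05,0,0,0,0,0],
  [255,0.1,0,0,0,0,0],
  [255,0.1,0,0,0,0,0],
])

```text
t: 9.5
tcp_pos: [0.5585, 0.0186, 0.0419]
tool_rot: [0.608, 0.794, -0.001, 0.002]
force: [2.5, -14.5, 0.1]
finger_gap: 0.156
```

Column contact felt at TCP y ≈ 0.0184, with about 14 N at most. Backing off 9 mm from there.

>>> drive_tool([
  [255,-0.3,0,0,0,0,0],
  [255,-0.6,0,0,0,0,0],
  [255,-0.9,0,0,0,0,0],
  [255,-1.1,0,0,0,0,0],
  [255,-1.1,0,0,0,0,0],
])

```text
t: 10.0
tcp_pos: [0.5589, 0.0139, 0.0419]
tool_rot: [0.609, 0.793, 0.001, -0.002]
force: [0.5, 8.2, 5.9]
finger_gap: 0.158
```

```bash
python3 - <<'E'
from h import *
s=manip.sense();print(s["tcp_pos"],s["force"],s["ft_torque"])
u=np.array([np.cos(np.radians(105)),np.sin(np.radians(105))]);print((np.array([.5584,.0184])-s["tcp_pos"][:2])@u)
E
```

```text
[0.5589 0.0139 0.0419] [0.5139 8.2098 5.9242] [ 0.8401 -0.4273 -0.0911]
0.004478468323502478
```

>>> drive_tool([
  [255,0,0,0,0,0,0],
  [255,0,0,0,0,0,0],
])

```text
t: 10.2
tcp_pos: [0.5589, 0.0139, 0.0419]
tool_rot: [0.609, 0.793, 0.001, -0.002]
force: [-0.0, 7.4, 5.6]
finger_gap: 0.16
```

>>> drive_tool([
  [255,-0.1,0,0,0,0,0],
  [255,-0.2,0,0,0,0,0],
  [255,-0.2,0,0,0,0,0],
])

```text
t: 10.5
tcp_pos: [0.5593, 0.0124, 0.0419]
tool_rot: [0.609, 0.793, 0.001, -0.003]
force: [0.8, 8.7, 5.8]
finger_gap: 0.159
```

>>> drive_tool([
  [255,-0.1,0,-0.1,0,0,0],
  [255,-0.2,0,-0.1,0,0,0],
  [255,-0.3,0,-0.1,0,0,0],
  [255,-0.3,0,-0.1,0,0,0],
])

```text
t: 10.9
tcp_pos: [0.5601, 0.0089, 0.0423]
tool_rot: [0.61, 0.793, 0.001, -0.003]
force: [0.3, 6.4, 0.8]
finger_gap: 0.159
```

```bash
python3 - <<'E'
from h import *
import cv2
s=manip.sense();print(s["tcp_pos"],s["force"],s["ft_torque"])
u=np.array([np.cos(np.radians(105)),np.sin(np.radians(105))]);print((np.array([.5584,.0184])-s["tcp_pos"][:2])@u)
c=lambda im,x,y,w,h,k:cv2.resize(im[y:y+h,x:x+w],None,fx=k,fy=k,interpolation=cv2.INTER_CUBIC)
cv2.imwrite("pics/c6.png",c(manip.snapshot("scene"),220,180,110,70,7)[:,:,::-1])
E
```

```text
[0.5601 0.0089 0.0423] [0.3433 6.3591 0.7606] [ 0.86   -0.4457 -0.2583]
0.0096298684883227
```

View pics/c6.png

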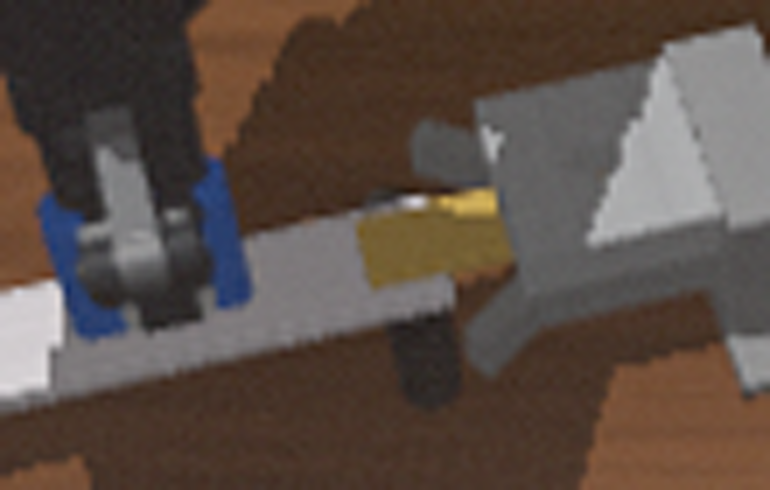

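The lug hole is in shadow here and the eye is inside. Releasing and moving to the pin will clear the top view.

>>> drive_tool([
  [200,0,0,0,0,0,0],
  [150,0,0,0,0,0,0],
  [100,0,0,0,0,0,0],
  [60,0,0,0,0,0,0],
  [60,0,0,0,0,0,0],
  [60,0,0,-3,0,0,0],
  [60,0,0,-8,0,0,0],
  [60,0,0,-11,0,0,0],
])

```text
t: 11.75
tcp_pos: [0.5627, 0.0057, 0.1553]
tool_rot: [0.609, 0.793, 0.001, 0.001]
force: [0.7, -0.1, -1.3]
finger_gap: 0.766
```

```bash
python3 -c "
from h import *
plan([.4535,.3085,.15],15);plan([.4535,.3085,.12],15)"
```

```text
shift cm [32.0763 -2.7198  0.4915] turn [ 0.0022  0.001  -0.0001] dist 0.32195176793266606
shift cm [32.0795 -2.7265  3.4915] turn [ 0.0022  0.001  -0.0001] dist 0.3238389307577197
```

>>> drive_tool([
  [120,32.1,-2.7,0.5,0,0,0],
  [120,32.1,-2.7,0.5,0,0,0],
  [120,32.1,-2.7,0.5,0,0,0],
  [120,32.1,-2.7,0.5,0,0,0],
  [120,32.1,-2.7,0.5,0,0,0],
  [120,32.1,-2.7,0.5,0,0,0],
  [120,32.1,-2.7,0.5,0,0,0],
  [120,32.1,-2.7,3.5,0,0,0],
  [120,32.1,-2.7,3.5,0,0,0],
])

```text
t: 12.65
tcp_pos: [0.4498, 0.3089, 0.1154]
tool_rot: [0.608, 0.794, -0.003, -0.002]
force: [-0.3, 0.1, 0.6]
finger_gap: 0.531
```

```bash
python3 - <<'E'
from h import *
import cv2
s=manip.sense();print(s["tcp_pos"],s["force"],s["finger_gap"]);plan([.4535,.3085,.063],15)
c=lambda im,x,y,w,h,k:cv2.resize(im[y:y+h,x:x+w],None,fx=k,fy=k,interpolation=cv2.INTER_CUBIC)
a=manip.snapshot("top");b=manip.snapshot("scene")
L=np.vstack([c(a,290,190,45,35,8),c(b,285,185,45,35,8)])
R=c(b,370,90,75,93,6)[:560,:440]
L=L[:560];R=cv2.copyMakeBorder(R,0,max(0,560-R.shape[0]),0,0,cv2.BORDER_CONSTANT)
cv2.imwrite("pics/c7.png",np.hstack([L,R])[:,:,::-1])
E
```

```text
[0.4498 0.3089 0.1154] [-0.252   0.1097  0.5956] 0.5310173717368394
shift cm [-0.126   0.3834  5.2367] turn [-0.0067  0.001   0.0022] dist 0.05252256257978885
```

View pics/c7.png

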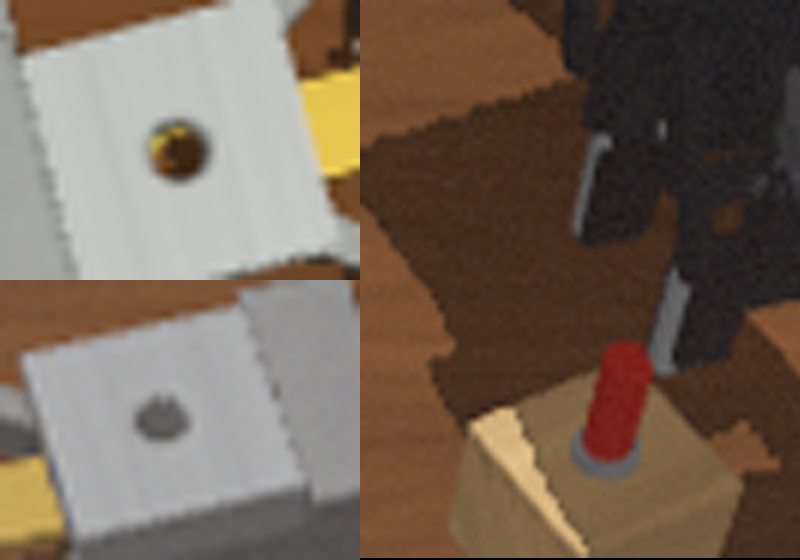

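Top view: the lug hole at (180,150) shows mostly dark through-hole with a brass crescent at upper left, so the eye is about 1–1.5 mm short and well within capture. The fingers are above the pin. I'll quantify the offset and settle.

>>> drive_tool([
  [120,-0.1,0.2,1.0,0,0,0],
  [120,-0.1,0.2,1.0,0,0,0],
  [120,-0.1,0.2,1.0,0,0,0],
])

```text
t: 13.05
tcp_pos: [0.4554, 0.3081, 0.108]
tool_rot: [0.609, 0.793, 0.0, 0.0]
force: [0.2, 0.2, 0.6]
finger_gap: 0.532
```

```bash
python3 - <<'E'
from h import *
plan([.4545,.3085,.063],15); print(manip.sense()["tcp_pos"])
im=manip.snapshot("top").astype(float)[203:216,306:319]
sat=im[...,0]-im[...,2]; print(np.round(sat).astype(int)); print(np.round(im[...,1]).astype(int))
from scipy.optimize import least_squares
# model: supersampled render R-B: lug~0, brass hi, dark
h0=np.array([.5345,.1135]);k=5
ys,xs=np.mgrid[203:216:1/k,306:319:1/k]; ys=ys-.5+.5/k; xs=xs-.5+.5/k
m=M["top"];D=np.stack([xs,ys,np.ones_like(xs)],-1)@np.linalg.inv(m["mtx"]).T@m["cam_to_world"][:3,:3].T;c=m["cam_to_world"][:3,3]
P=lambda z:(c+D*((z-c[2])/D[...,2])[...,None])[...,:2]
P55,P39,P36,P24=P(.055),P(.039),P(.036),P(.024)
best=None
ins=lambda P,q,r:1/(1+np.exp((np.linalg.norm(P-q,axis=-1)-r)/.0003))
def lab(p):
    h=p[:2];e=h+p[2:4];a=ins(P55,h,.0058)*ins(P39,h,.0058);w=ins(P55,h,.0058)-a;b=a*(1-ins(P36,e,.00625));d=a-b;wl=d*(1-ins(P24,e,.00625));d=d-wl
    return np.stack([1-a-w,w,b,wl,d],-1)
f=lambda X:X.reshape(13,k,13,k,-1).mean((1,3)).reshape(169,-1)
Y=im.reshape(169,3)
def fit(h):
    def res(p):
        A=f(lab(p));C=np.linalg.lstsq(A,Y,rcond=1e-3)[0];return (A@C-Y).ravel()
    return least_squares(res,h,diff_step=1e-3,x_scale=1e-3)
for s in [(0,0),(.002,0),(0,-.002),(0,.002),(-.002,0)]:
    r=fit(np.r_[h0,np.array(s)+1e-5]);print(r.cost,r.x)
E
```

```text
shift cm [ 0.065  -0.073   4.5007] turn [ 0.0002 -0.     -0.0011] dist 0.04501766662143889
[0.4554 0.3081 0.108 ]
[[  1   1   1   1   2   3   2   0   0   1   1   1   1]
 [  1   1   2   2   1   1   2   1   2   1   2   2   0]
 [  1   1   1   1   1   4  18  12   2   2   2   2   2]
 [  2   2   2   8  46  87 109  60  20   2   1   1   1]
 [  2   2  16  82  97  49  50  43  36  11   2   2   2]
 [  2   2  26 104  73  41  39  39  41  17   2   2   2]
 [  1   1  15  96  68  39  38  39  38  19   6   3   2]
 [  1   2   6  42  73  66  37  37  36  11   3   2   1]
 [  2   1   3  24  68  40  36  36  18   5   1   3   2]
 [  1   2   2   2   4  11  16   8   2   2   2   2   2]
 [  1   1   2   1   2   1   1   1   1   2   2   2   2]
 [  2   1   1   1   1   1   1   2   2   2   2   1   1]
 [  1   1   1   2   2   2   2   1   1   1   1   1   2]]
[[197 198 196 196 197 197 196 196 196 196 193 195 199]
 [196 198 197 196 191 178 176 179 190 195 194 195 198]
 [196 197 192 168 128 119 102 120 150 182 194 194 198]
 [196 195 178 121  96 114 134  93  99 141 180 192 198]
 [195 190 169 163 143  54  53  46  59 103 163 194 196]
 [196 187 159 154  77  42  41  41  42  73 148 195 195]
 [197 189 157 107  67  40  40  39  40  75 151 194 194]
 [197 191 165 105  70  63  38  39  38  99 170 195 194]
 [197 196 184 124  64  41  39  39  73 143 188 196 194]
 [196 197 197 189 153 115  95 118 164 186 197 196 194]
 [196 197 198 198 194 183 182 187 196 196 199 197 195]
 [196 197 197 198 198 196 196 197 197 197 198 198 196]
 [194 197 197 198 200 197 196 197 197 196 197 198 197]]
14992.350822609204 [ 0.5342  0.1131 -0.0011 -0.0019]
28072.216556910356 [0.5342 0.113  0.0068 0.0061]
14996.87356592911 [ 0.5342  0.1131 -0.0011 -0.0019]
28072.216576146966 [0.5342 0.113  0.0068 0.0061]
14946.533778449746 [ 0.5342  0.1131 -0.0016 -0.002 ]
```

Fit: the eye is about 1.5 mm short and about 1.5 mm sideways, within the bevel's capture. Now grasping the pin.

>>> drive_tool([
  [120,0.05,-0.05,2.5,0,0,0],
  [120,0.05,-0.05,4.5,0,0,0],
  [120,0.05,-0.05,4.5,0,0,0],
  [160,0.05,-0.05,4.5,0,0,0],
  [190,0.05,-0.05,4.5,0,0,0],
  [210,0.05,-0.05,4.5,0,0,0],
  [255,0.05,-0.05,4.5,0,0,0],
  [255,0.05,-0.05,4.5,0,0,0],
  [255,0.05,-0.05,4.5,0,0,0],
], force=50)

```text
t: 14.0
tcp_pos: [0.4533, 0.3087, 0.0639]
tool_rot: [0.609, 0.794, -0.001, -0.0]
force: [-3.6, -1.6, 5.7]
finger_gap: 0.171
```

```bash
python3 - <<'E'
from h import *
s=manip.sense();print(s["tcp_pos"],s["force"],s["ft_torque"],s["finger_gap"]);plan(s["tcp_pos"],15)
E
```

```text
[0.4533 0.3087 0.0639] [-3.5688 -1.5757  5.6611] [-0.1994  0.5379  0.0274] 0.17080774347305752
shift cm [0. 0. 0.] turn [-0.0012  0.0001  0.0005] dist 0.0
```

>>> drive_tool([
  [255,0,0,-2,0,0,0],
  [255,0,0,-5,0,0,0],
  [255,0,0,-9,0,0,0],
  [255,0,0,-10,0,0,0],
  [255,0,0,-10,0,0,0],
])

```text
t: 14.5
tcp_pos: [0.4558, 0.3097, 0.1651]
tool_rot: [0.609, 0.793, 0.003, 0.002]
force: [0.1, 0.3, -1.8]
finger_gap: 0.168
```

```bash
python3 - <<'E'
from h import *
s=manip.sense();print(s["tcp_pos"],s["force"],s["finger_gap"]);plan([.5346,.1149,.135],15)
E
```

```text
[0.4558 0.3097 0.1651] [ 0.0765  0.3193 -1.8416] 0.16844225878516228
shift cm [-20.8538   2.5441   3.0115] turn [ 0.0061 -0.0008  0.0003] dist 0.2122318985467547
```

>>> drive_tool([
  [255,-5,0.6,0,0,0,0],
  [255,-10,1.2,0,0,0,0],
  [255,-15,1.9,0,0,0,0],
  [255,-19,2.4,0,0,0,0],
  [255,-20.9,2.5,1,0,0,0],
  [255,-20.9,2.5,3,0,0,0],
  [255,-20.9,2.5,3,0,0,0],
  [255,-20.9,2.5,3,0,0,0],
])

```text
t: 15.3
tcp_pos: [0.5313, 0.1136, 0.1315]
tool_rot: [0.609, 0.793, -0.001, -0.001]
force: [0.1, 0.4, -1.3]
finger_gap: 0.17
```

```bash
python3 - <<'E'
from h import *
import cv2
s=manip.sense();print(s["tcp_pos"],s["force"],s["finger_gap"]);plan([.5346,.1149,.125],15)
c=lambda im,x,y,w,h,k:cv2.resize(im[y:y+h,x:x+w],None,fx=k,fy=k,interpolation=cv2.INTER_CUBIC)
b=manip.snapshot("scene")
cv2.imwrite("pics/c8.png",c(b,255,130,90,100,6)[:,:,::-1])
E
```

```text
[0.5313 0.1136 0.1315] [ 0.0726  0.4472 -1.3478] 0.16976358739188543
shift cm [0.0364 0.3581 0.6443] turn [-0.0035 -0.001   0.0001] dist 0.007380323107236103
```

View pics/c8.png

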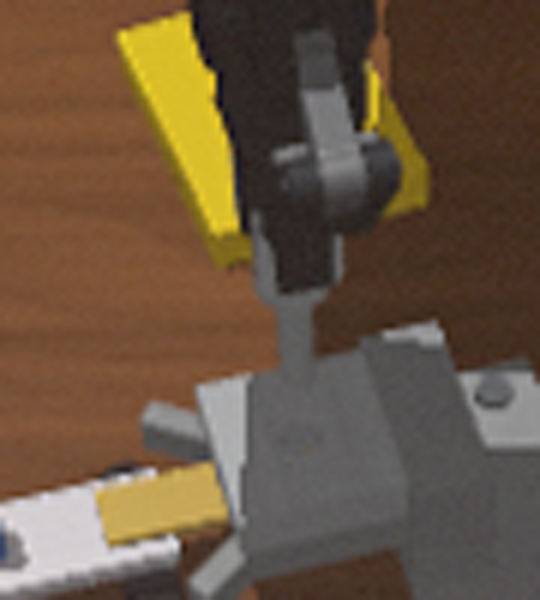

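The pin tip is at about (299,374) and the lug hole at (298,436). Computing the offset in this view.

```bash
python3 - <<'E'
from h import *
C=lambda x,y,z:atz("scene",crop((x,y),(255,130),6),z)[:2]
s=manip.sense();print(s["tcp_pos"])
h=C(298,436,.055);print("hole",h,"old",atz("scene",crop((541,129),(170,170)),.055))
for z in(.072,.0755,.079):print(z,C(299,374,z),C(299,374,z)-h)
print("shank top px at collar",C(294,306,.1195)-h)
plan([.535,.115,.125],15)
E
```

```text
[0.5319 0.1139 0.1322]
hole [0.5365 0.1144] old [0.5357 0.1154 0.055 ]
0.072 [0.5272 0.1152] [-0.0093  0.0008]
0.0755 [0.5299 0.1153] [-0.0066  0.001 ]
0.079 [0.5326 0.1155] [-0.0039  0.0011]
shank top px at collar [0.0047 0.0012]
shift cm [0.0256 0.3268 0.7223] turn [-0.0016 -0.0005  0.0007] dist 0.007932121651327976
```

>>> drive_tool([
  [255,-0.15,0.28,0.8,0,0,0],
  [255,-0.15,0.28,1.6,0,0,0],
  [255,-0.15,0.28,1.6,0,0,0],
  [255,-0.15,0.28,1.6,0,0,0],
  [255,-0.15,0.28,1.6,0,0,0],
])

```text
t: 15.85
tcp_pos: [0.5357, 0.113, 0.117]
tool_rot: [0.609, 0.794, 0.0, 0.0]
force: [0.3, -0.8, -0.8]
finger_gap: 0.168
```

>>> drive_tool([
  [255,0,-0.05,0.3,0,0,0],
  [255,0,-0.05,0.6,0,0,0],
  [255,0,-0.05,0.9,0,0,0],
  [255,0,-0.05,1.1,0,0,0],
  [255,0,-0.05,1.1,0,0,0],
])

```text
t: 16.35
tcp_pos: [0.5349, 0.1127, 0.1054]
tool_rot: [0.609, 0.793, -0.0, -0.0]
force: [-0.4, -0.5, -1.1]
finger_gap: 0.172
```

>>> drive_tool([
  [255,0,0,0.2,0,0,0],
  [255,0,0,0.4,0,0,0],
  [255,0,0,0.6,0,0,0],
  [255,0,0,0.6,0,0,0],
])

```text
t: 16.75
tcp_pos: [0.535, 0.1127, 0.0995]
tool_rot: [0.609, 0.793, -0.0, -0.0]
force: [-0.8, 0.1, 0.0]
finger_gap: 0.171
```

The pin is in the lug hole with no force. Next is the eye.

>>> drive_tool([
  [255,0,0,0.2,0,0,0],
  [255,0,0,0.4,0,0,0],
  [255,0,0,0.6,0,0,0],
  [255,0,0,0.8,0,0,0],
  [255,0,0,0.9,0,0,0],
  [255,0,0,0.9,0,0,0],
])

```text
t: 17.35
tcp_pos: [0.535, 0.1127, 0.0906]
tool_rot: [0.609, 0.793, -0.0, -0.0]
force: [-0.2, 0.4, -1.1]
finger_gap: 0.171
```

>>> drive_tool([
  [255,0,0,0.15,0,0,0],
  [255,0,0,0.3,0,0,0],
  [255,0,0,0.3,0,0,0],
])

```text
t: 17.65
tcp_pos: [0.535, 0.1127, 0.0876]
tool_rot: [0.609, 0.793, -0.0, -0.0]
force: [-0.4, 0.0, -0.9]
finger_gap: 0.169
```

>>> drive_tool([
  [255,0,0,0.2,0,0,0],
  [255,0,0,0.4,0,0,0],
  [255,0,0,0.6,0,0,0],
  [255,0,0,0.8,0,0,0],
  [255,0,0,0.8,0,0,0],
])

```text
t: 18.15
tcp_pos: [0.535, 0.1127, 0.0794]
tool_rot: [0.609, 0.793, -0.0, -0.0]
force: [-0.8, -0.1, -2.2]
finger_gap: 0.167
```

>>> drive_tool([
  [255,0,0,0.2,0,0,0],
  [255,0,0,0.4,0,0,0],
  [255,0,0,0.6,0,0,0],
  [255,0,0,0.8,0,0,0],
  [255,0,0,0.8,0,0,0],
])

```text
t: 18.65
tcp_pos: [0.535, 0.1127, 0.0714]
tool_rot: [0.609, 0.793, -0.0, -0.0]
force: [-0.7, 0.3, -2.1]
finger_gap: 0.172
```

>>> drive_tool([
  [255,0,0,0.15,0,0,0],
  [255,0,0,0.3,0,0,0],
  [255,0,0,0.4,0,0,0],
  [255,0,0,0.4,0,0,0],
])

```text
t: 19.05
tcp_pos: [0.535, 0.1127, 0.0676]
tool_rot: [0.609, 0.793, -0.0, -0.0]
force: [-1.0, -0.3, -0.6]
finger_gap: 0.167
```

>>> drive_tool([
  [255,0,0,0.1,0,0,0],
  [255,0,0,0.2,0,0,0],
  [255,0,0,0.2,0,0,0],
])

```text
t: 19.35
tcp_pos: [0.535, 0.1127, 0.0669]
tool_rot: [0.609, 0.793, -0.0, 0.0]
force: [-2.7, -0.6, 7.2]
finger_gap: 0.168
```

```bash
python3 - <<'E'
from h import *
import cv2
s=manip.sense();print(s["tcp_pos"],s["force"],s["finger_gap"])
c=lambda im,x,y,w,h,k:cv2.resize(im[y:y+h,x:x+w],None,fx=k,fy=k,interpolation=cv2.INTER_CUBIC)
cv2.imwrite("pics/c9.png",c(manip.snapshot("scene"),255,130,90,100,6)[:,:,::-1])
E
```

```text
[0.535  0.1127 0.0669] [-2.6784 -0.6124  7.153 ] 0.16758656967454885
```

View pics/c9.png

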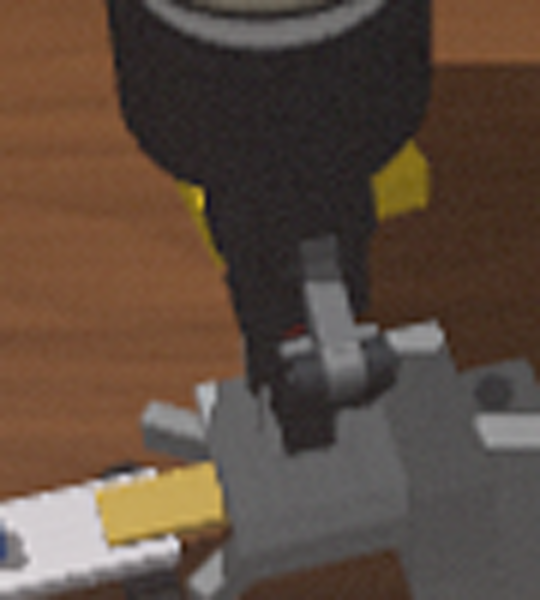

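Contact came at TCP z = 0.067, exactly where the collar should sit. Releasing and retreating.

>>> drive_tool([
  [220,0,0,-0.1,0,0,0],
  [180,0,0,-0.1,0,0,0],
  [120,0,0,-0.1,0,0,0],
  [100,0,0,-0.1,0,0,0],
  [100,0,0,-0.1,0,0,0],
  [100,0,0,-3,0,0,0],
  [100,0,0,-8,0,0,0],
  [100,0,0,-13,0,0,0],
  [100,10,0,-13,0,0,0],
  [100,15,0,-13,0,0,0],
  [100,20,0,-13,0,0,0],
  [100,20,0,-13,0,0,0],
])

```text
t: 20.6
tcp_pos: [0.4829, 0.3075, 0.1961]
tool_rot: [0.609, 0.793, 0.0, 0.0]
force: [-0.4, -0.0, 0.5]
finger_gap: 0.608
```

```bash
python3 - <<'E'
from h import *
import cv2
s=manip.sense();print(s["t"],s["tcp_pos"],s["force"])
c=lambda im,x,y,w,h,k:cv2.resize(im[y:y+h,x:x+w],None,fx=k,fy=k,interpolation=cv2.INTER_CUBIC)
cv2.imwrite("pics/c10.png",np.hstack([c(manip.snapshot("top"),270,160,95,95,4),c(manip.snapshot("scene"),255,150,95,95,4)])[:,:,::-1])
E
```

```text
20.6 [0.4829 0.3075 0.1961] [-0.3996 -0.034   0.4785]
```

View pics/c10.png

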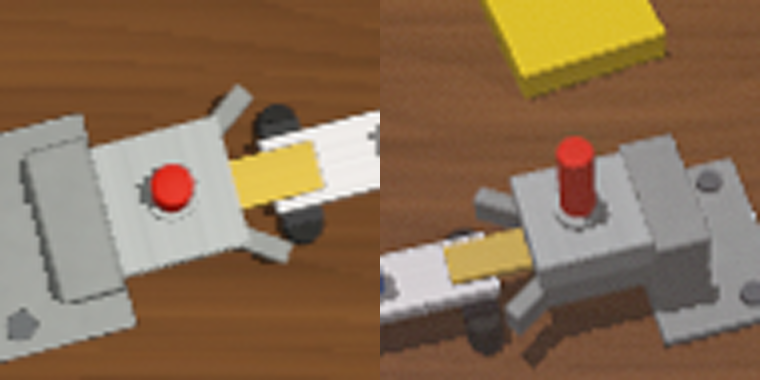

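Both views show the pin upright at (172,188) and (575,180), with its collar flat on the lug. The eye is under the lug, and the robot is clear.

```bash
python3 -c "
from station import manip
print(manip.sign_off())"
```

```text
the job is handed in; nothing more can be done
None
```

The phone arm is hinged back onto the bracket: the pin is down through both holes, and everything was released. I handed the job in at about 20.6 s; sign-off gives no verdict.

- **Eye into the channel:** I gripped the fin, turned the arm about 4° and slid the eye in under the lug until it touched the column (wrist force about 15 N at most). Then I backed it off about 9.6 mm by wrist position and let go.
- **Pin:** I took it from the block and lowered it through the lug and eye. It met no resistance until the collar seated, at about 7 N and the height expected for a flat collar.
- **Last checks:** Both cameras show the pin upright with its collar flat on the lug, the eye under the lug and the gripper clear. I did not look at the mug, mouse and note pad again in full. The tool's path stayed clear of them, and no unexpected forces showed.
- **Disagreements:**
  - Before the pin went in, the top picture put the eye about 2 mm off the hole, beyond the 0.6 mm the back-off implied. The pin still went through without noticeable force.
  - The two cameras differed by 1–3 mm.
  - The sideways line-up before the channel first read 0.7 mm, then nearly 5 mm. I settled it by feel.

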